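# Switch on the weighing corner in order

### The job

Bring the weighing corner up: on the switch panel press the blue key (balance), then the green key (ioniser), then the yellow key (printer), in that order, each with a light push of the fingertips until it is in; the keys stay in. Leave the red key (calibration) out, do not pick up or knock the weights, vials, stopper and bottle that stand about, and end clear of everything.

Things in the scene. Friction and masses are not known exactly. Their poses are not given: they have to be found in the camera images.
- panel: fixed black base plate of the switch panel, 112 (x) x 372 (y) x 8 mm, with an aluminium cable trunking 42 mm high along its far (+x) edge. Origin under its centre, on the bench; z up, y along the row of switches. Four grey switch boxes stand on it in one row, 90 mm from centre to centre, all turned with it; which colour stands where changes
- blue_top (a point): centre of the flat top of the blue round key (32 mm across) of the blue switch, 70 mm above the bench when the key is out; it moves down with the key. A cushion spring under the coloured cap gives a further 1 mm per 2.5 N (at most 6 mm), so the cap sinks about 10 mm in all under 5 N and comes back up 2 mm when let go. The key stands 24 mm proud of a steel collar (39 mm across) on its fixed grey box, 60 x 64 mm, 30 mm high
- blue_key (a joint): travel of the blue key's stem, without its cushion spring: 0 = out (off), 0.008 m = fully in (on). Needs about 4 N at first and 5 N near the bottom, stays wherever it is left, does not spring back, and a second press does not release it. Counts as on from 4.5 mm
- green_top (a point): centre of the flat top of the green round key (32 mm across) of the green switch, 70 mm above the bench when the key is out; it moves down with the key. A cushion spring under the coloured cap gives a further 1 mm per 2.5 N (at most 6 mm), so the cap sinks about 10 mm in all under 5 N and comes back up 2 mm when let go. The key stands 24 mm proud of a steel collar (39 mm across) on its fixed grey box, 60 x 64 mm, 30 mm high
- green_key (a joint): travel of the green key's stem, without its cushion spring: 0 = out (off), 0.008 m = fully in (on). Needs about 4 N at first and 5 N near the bottom, stays wherever it is left, does not spring back, and a second press does not release it. Counts as on from 4.5 mm
- yellow_top (a point): centre of the flat top of the yellow round key (32 mm across) of the yellow switch, 70 mm above the bench when the key is out; it moves down with the key. A cushion spring under the coloured cap gives a further 1 mm per 2.5 N (at most 6 mm), so the cap sinks about 10 mm in all under 5 N and comes back up 2 mm when let go. The key stands 24 mm proud of a steel collar (39 mm across) on its fixed grey box, 60 x 64 mm, 30 mm high
- yellow_key (a joint): travel of the yellow key's stem, without its cushion spring: 0 = out (off), 0.008 m = fully in (on). Needs about 4 N at first and 5 N near the bottom, stays wherever it is left, does not spring back, and a second press does not release it. Counts as on from 4.5 mm
- red_top (a point): centre of the flat top of the red round key (32 mm across) of the red switch, 70 mm above the bench when the key is out; it moves down with the key. A cushion spring under the coloured cap gives a further 1 mm per 2.5 N (at most 6 mm), so the cap sinks about 10 mm in all under 5 N and comes back up 2 mm when let go. The key stands 24 mm proud of a steel collar (39 mm across) on its fixed grey box, 60 x 64 mm, 30 mm high
- red_key (a joint): travel of the red key's stem, without its cushion spring: 0 = out (off), 0.008 m = fully in (on). Needs about 4 N at first and 5 N near the bottom, stays wherever it is left, does not spring back, and a second press does not release it. Counts as on from 4.5 mm
- weight_100g: polished steel calibration weight, 24 mm across, 42 mm tall, loose, stands just in front of the panel; origin under its centre
- vial_3: clear vial with a black cap, 25 mm across, 54 mm tall, loose, stands just in front of the panel; origin under its centre
- vial_1: clear vial with a black cap, 25 mm across, 54 mm tall, loose, stands just behind the panel, towards its left end; origin under its centre
- weight_50g: polished steel calibration weight, 18 mm across, 34 mm tall, loose, stands just behind the panel, towards its left end; origin under its centre
- rubber_stopper: orange-brown rubber stopper, 31 mm across, 25 mm tall, loose, to the right of the panel; origin under its centre
- dropper_bottle: amber dropper bottle with a black top, 35 mm across, 103 mm tall, loose, to the right of the panel; origin under its centre
- blue_switch: the fixed grey switch box that carries the blue key; origin under the box's centre, 8 mm above the bench; its z axis runs through the middle of the key
- green_switch: the fixed grey switch box that carries the green key; origin under the box's centre, 8 mm above the bench; its z axis runs through the middle of the key
- yellow_switch: the fixed grey switch box that carries the yellow key; origin under the box's centre, 8 mm above the bench; its z axis runs through the middle of the key
- red_switch: the fixed grey switch box that carries the red key; origin under the box's centre, 8 mm above the bench; its z axis runs through the middle of the key

How it is judged:
By the outcome, as a careful person would: the job done as asked, in the order asked, and still so for the second after the job is handed in, with the robot touching nothing.
It also fails if it takes over 45 s, if anything falls off the work surface, if the arm or the gripper's body presses on something with over 40 N, if the wrist force passes 120 N, or if a joint passes its speed limit or range.

### The arm

A 6-joint arm with a two-finger parallel gripper is mounted at the origin on a cart in front of the work surface, level with it; the furniture and walls round the work are solid. World frame = base frame: x ahead of the robot, y to its left, z up, the work surface at z = 0. Lengths are in m, angles in rad, forces in N, time in s.
With the tool pointing down it reaches from about 0.25 to 0.775 m from the base axis. Payload 4 kg.
Tool frame: the origin (TCP) lies where the fingers leave the gripper's body, on its centre line; the fingertips stand 73 mm ahead of it and the grasp point (between the pads) lies 54 mm ahead of it; z points along the fingers, y is the direction in which the jaws open and shut (so a half turn about z gives the same grasp; the last joint's range is limited). The gripper opens to 85 mm and grips with 20 to 120 N. Pads are 22 mm wide; open, the fingers measure 114 mm over their backs; the gripper's body (76 mm by 85 mm) begins 54 mm behind the grasp point. The pads swing forward as they close: fully open they stand 13 mm farther back than shut.
Start: joints at [-1.371, 0.087, 1.371, -0, 1.684, -0.103], TCP at [0.164, -0.525, 0.304] pointing down, gripper open.
Joint ranges: [-3.1, 3.1], [-0.76, 2.03], [0.27, 2.55], [-1.08, 4.22], [0.17, 2.65], [-2.57, 2.57]. Speed limits (rad/s): [2.79, 2.79, 3.14, 3.14, 3.14, 3.14].

### API

Orientations are given as a rotation vector (axis times angle).
In Python, from station import arm, vision, order, finder gives the robot as it stands.
- The arm moves only by the tool move_arm, never from a script. Its argument "rows" is one flat list of numbers, 7 for each row, row after row: the turn, a rotation vector about the tool's x, y, z in rad, then the shift along the tool's x, y, z in mm, then the closure, from 0 (fully open) to 1 (shut). A call has 1 to 12 rows; each row is the pose to reach, as a shift and turn from the pose commanded when the call began, along the tool's axes at that moment; what a row does not reach only later rows make up. A row lasts 1/10 s, in which the tool goes at most 50 mm and 8.59 degrees, less where a joint would pass 70% of its speed; a pose out of reach is approached as far as the arm can. A call with a gripper value outside its range is refused whole. The fingers move at their own pace and stop on an object; the grip force is fixed at half the most. Time passes only in rows, so rows that repeat a pose let the fingers close. It gives the time, the measured TCP pose, the force and the opening at its end, in the units of the state.
- arm.get_state(): the state, without advancing time (a new reading comes with each control period).
- vision.snapshot(name): name is "scene" or "top"; returns the picture (400x640x3 uint8, red, green, blue); there is no depth.
- vision.calibration(name): a dict with "K" (3x3 intrinsics, pixels), "rvec" (rotation vector, rad) and "tvec" (3), from world to camera coordinates, as OpenCV has them. Camera axes: x right, y down, z forward; pixel columns grow to the right and rows downward; lengths in m; the calibration is good to about 2 mm. A picture is of the moment at which its call begins. calibration takes no time and is no camera call.
- order.sign_off(): hands the job in, once; it reports no verdict.
Trained networks look in the newest picture that a camera, given by its name, has taken for a name from the list of things; names that differ only in an ending like _2 or _b are one class to them, and where a whole thing is asked for, a point or a joint stands for the part that bears it (a point fixed in the world has none). Each returns a list of dicts, best first, with "p" (0 to 1); they miss things now and then, are a little off and sometimes report something else, mostly with a low value. They report only what shows in the picture. A call takes as long as a camera call.
- finder.find_in(camera, target): "at" ([x, y, z] in m, in world coordinates, good to about 4 mm: the middle of the surface that is visible of it).
The state is a dict: "clock": time; "joint_pos": joint angles; "dq": joint speeds; "joint_efforts": joint torques, N m; "tcp_pos": TCP position; "orientation": TCP orientation; "wrist_force": force on the tool from outside, world axes, zero at the start; "torque": the same for the moment, N m; "gripper_width": finger opening in m.
Only numpy, scipy, OpenCV 4.12 (cv2) and the standard library are available. Lean on these libraries where they do the work, as an engineer would, in place of code of your own. Each camera call takes 0.05 s, during which the arm holds its last target.

## Working session

There is one attempt and no reset: what is moved stays moved. The work goes in short steps, Python scripts to look and compute and a tool call to move; the robot and the scene stay as the last step left them, time stands still between calls to the robot, and variables do not carry over. Pictures are saved under pics/ and viewed, and the job is handed in when it is done.

Besides the shell and the picture viewer there is one more tool, called in YAML: its name, and indented under it one key for each argument. move_arm: Moves the arm, as the interface text tells. Its arguments: {"type":"object","properties":{"rows":{"type":"array","items":{"type":"number"}}},"required":["rows"]}

```bash
mkdir -p pics; python3 - <<'E'
from station import arm, vision, order, finder
import cv2
for n in("scene","top"):
    im=vision.snapshot(n); cv2.imwrite(f"pics/{n}0.png",im[:,:,::-1])
    for t in["blue_top","green_top","yellow_top","red_top","blue_switch","panel"]:
        r=finder.find_in(n,t)
        print(n,t,[(d['p'],[round(x,4) for x in d['at']]) for d in r[:3]])
print(arm.get_state())
E
```

```text
scene blue_top []
scene green_top [(0.4, [0.5569, 0.1566, 0.0674]), (0.34, [0.5283, 0.0792, 0.038])]
scene yellow_top []
scene red_top []
scene blue_switch [(0.85, [0.4824, -0.0989, 0.0347]), (0.71, [0.5413, 0.0643, 0.0714])]
scene panel [(0.91, [0.557, 0.0791, 0.0069]), (0.71, [0.5498, 0.1627, 0.0365]), (0.71, [0.5269, 0.0788, 0.0346])]
top blue_top [(0.48, [0.499, -0.1119, 0.0716])]
top green_top [(0.65, [0.5611, 0.1526, 0.0693])]
top yellow_top []
top red_top [(0.57, [0.5379, 0.0646, 0.0703])]
top blue_switch [(0.59, [0.4861, -0.1116, 0.0426]), (0.41, [0.5211, -0.025, 0.0692])]
top panel [(0.83, [0.5403, 0.0132, 0.0079])]
{'clock': 0.7, 'joint_pos': array([-1.37109041e+00,  8.71788109e-02,  1.37065318e+00,  1.42414401e-05,
        1.68353610e+00, -1.03102090e-01]), 'dq': array([-0.00012018, -0.00035831,  0.00176279, -0.0001311 ,  0.0001249 ,
        0.00129701]), 'joint_efforts': array([-6.24089007e-04, -3.51586425e+01, -3.13378894e+01, -2.86932191e-04,
        3.04099294e-04,  2.47060586e-05]), 'tcp_pos': array([ 0.16401607, -0.52501308,  0.30397625]), 'orientation': array([3.10543231e+00, 4.73803322e-01, 3.92305704e-05]), 'wrist_force': array([-0.44463389,  0.43965612, -0.23137193]), 'torque': array([-0.05496207, -0.02101025, -0.00414607]), 'gripper_width': 0.08517053662523615}
```

View pics/scene0.png

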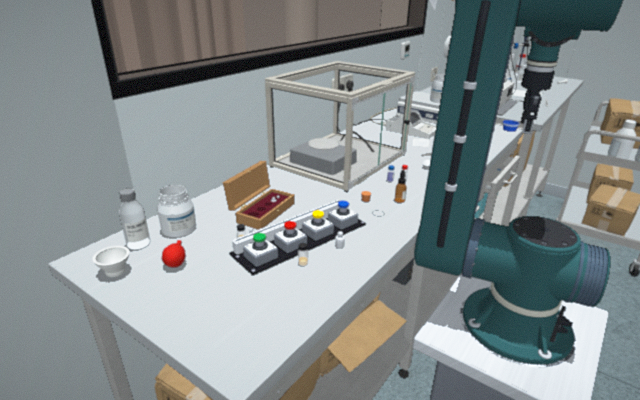

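View pics/top0.png

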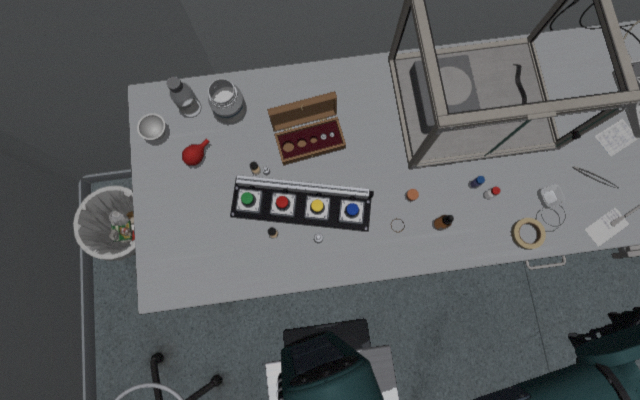

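Row from left (+y) to right: green (248,199 in top), red (282,203), yellow (317,206), blue (351,210). I'll locate the caps precisely by colour blobs and check them against the 90 mm spacing.

```bash
cat > h.py <<'E'
import numpy as np, cv2
from station import arm, vision, order, finder
def ray(n,uv,z):
    c=vision.calibration(n);K=np.array(c["K"]);R=cv2.Rodrigues(np.array(c["rvec"],float))[0];t=np.array(c["tvec"],float).ravel()
    C=-R.T@t; d=R.T@np.linalg.solve(K,[uv[0],uv[1],1.]); return C+d*(z-C[2])/d[2]
H={"blue":(105,125),"green":(50,85),"yellow":(20,34),"red":(0,9)}
ROI={"top":(185,225,230,370),"scene":(195,255,245,365)}
def blobs(n,im):
    hsv=cv2.cvtColor(np.ascontiguousarray(im),cv2.COLOR_RGB2HSV);a,b,c,d=ROI[n];out={}
    for k,(l,h) in H.items():
        m=cv2.inRange(hsv,(l,130,70),(h,255,255)); 
        if k=="red": m|=cv2.inRange(hsv,(172,130,70),(180,255,255))
        q=np.zeros_like(m);q[a:b,c:d]=m[a:b,c:d]
        nl,L,S,Ce=cv2.connectedComponentsWithStats(q)
        if nl>1:
            i=1+np.argmax(S[1:,4]); out[k]=(Ce[i],S[i])
    return out
E
python3 - <<'E'
from h import *
P={}
for n in("top","scene"):
    im=cv2.imread(f"pics/{n}0.png")[:,:,::-1]
    for k,(c,s) in blobs(n,im).items():
        P[n,k]=ray(n,c,.068); print(n,k,c.round(1),s,P[n,k].round(4))
    if n=="top":
        Q=np.array([P["top",k] for k in("green","red","yellow","blue")]);print(np.linalg.norm(np.diff(Q,axis=0),axis=1)); d=Q[3]-Q[0];print("yaw",np.degrees(np.arctan2(d[1],d[0]))+90)
c=vision.calibration("top");R=cv2.Rodrigues(np.array(c["rvec"],float))[0];print("top cam",-R.T@np.ravel(c["tvec"]))
c=vision.calibration("scene");R=cv2.Rodrigues(np.array(c["rvec"],float))[0];print("scene cam",-R.T@np.ravel(c["tvec"]))
for t in["weight_100g","vial_3","vial_1","weight_50g","dropper_bottle","rubber_stopper"]:
    vision
    r=finder.find_in("top",t); print(t,[(d['p'],np.round(d['at'],3)) for d in r[:2]])
im=cv2.imread("pics/top0.png")[150:260,200:480];cv2.imwrite("pics/crop.png",cv2.resize(im,None,fx=2.8,fy=2.8,interpolation=cv2.INTER_CUBIC))
E
```

```text
top blue [352.  209.1] [346 204  13  11 110] [ 0.4979 -0.112   0.068 ]
top green [246.9 198.1] [242 193  11  11  96] [0.5629 0.1485 0.068 ]
top yellow [316.6 205.5] [311 200  12  12 113] [ 0.5194 -0.0248  0.068 ]
top red [281.7 201.8] [276 196  12  12 111] [0.5412 0.0618 0.068 ]
[0.08944074 0.08924366 0.0898003 ]
yaw -14.006823153210561
scene blue [342.8 203.9] [338 201  11   7  61] [ 0.4951 -0.1063  0.068 ]
scene green [259. 237.] [254 233  12   9  87] [0.5594 0.1543 0.068 ]
scene yellow [317.6 213.8] [313 210  11   8  73] [ 0.5164 -0.0203  0.068 ]
scene red [264.1 205.4] [245 195  43  23 392] [0.6578 0.0311 0.068 ]
top cam [ 0.30630612 -0.00605295  1.11732613]
scene cam [-0.0597113   0.7622419   0.61585478]
weight_100g [(0.51, array([ 0.437, -0.015,  0.029]))]
vial_3 [(0.64, array([0.467, 0.097, 0.05 ])), (0.5, array([0.644, 0.126, 0.042]))]
vial_1 [(0.64, array([0.467, 0.097, 0.05 ])), (0.5, array([0.644, 0.126, 0.042]))]
weight_50g [(0.4, array([0.639, 0.102, 0.02 ]))]
dropper_bottle [(0.67, array([ 0.431, -0.337,  0.053]))]
rubber_stopper [(0.44, array([ 0.519, -0.28 ,  0.025])), (0.33, array([0.466, 0.097, 0.053]))]
```

View pics/crop.png

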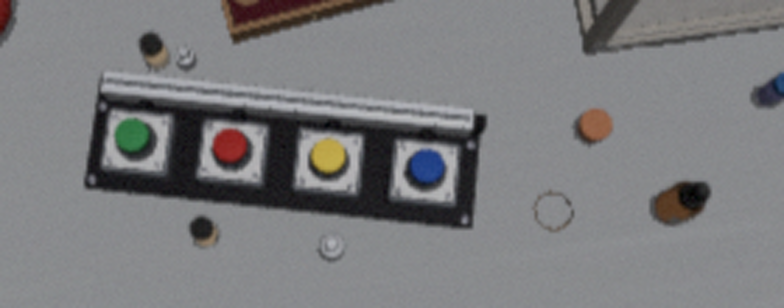

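```bash
cat >> h.py <<'E'
def tool(p):
    s=arm.get_state();R=cv2.Rodrigues(np.array(s["orientation"],float))[0]
    return (1000*R.T@(np.array(p)-s["tcp_pos"])).round(1)
KEY={"green":(.5635,.1494),"red":(.5418,.0621),"yellow":(.520,-.0253),"blue":(.4984,-.1126)}
E
python3 -c "
from h import *
print(tool((*KEY['blue'],.19)),tool((*KEY['blue'],.304)))"
```

```text
[ 442.1 -293.9  113.9] [ 4.421e+02 -2.939e+02 -1.000e-01]
```

move_arm:
  rows: [0, 0, 0, 20, -13, 0, 1, 0, 0, 0, 55, -37, 0, 1, 0, 0, 0, 95, -63, 0, 1, 0, 0, 0, 135, -90, 0, 1, 0, 0, 0, 175, -116, 0, 1, 0, 0, 0, 215, -143, 0, 1, 0, 0, 0, 255, -170, 0, 1, 0, 0, 0, 295, -196, 10, 1, 0, 0, 0, 335, -223, 20, 1, 0, 0, 0, 375, -249, 30, 1, 0, 0, 0, 410, -273, 40, 1, 0, 0, 0, 442, -294, 50, 1]

```text
clock: 2.2
tcp_pos: [0.4993, -0.1105, 0.2538]
orientation: [3.105, 0.476, 0.001]
wrist_force: [0.3, -0.9, 0.3]
gripper_width: -0.0001
```

move_arm:
  rows: [0, 0, 0, 0, 0, 30, 1, 0, 0, 0, 0, 0, 60, 1, 0, 0, 0, 0, 0, 85, 1, 0, 0, 0, 0, 0, 90, 1, 0, 0, 0, 0, 0, 90, 1]

```text
clock: 2.7
tcp_pos: [0.4978, -0.1125, 0.1632]
orientation: [-3.105, -0.474, 0.003]
wrist_force: [0.6, 1.0, -0.9]
gripper_width: 0.0
```

```bash
python3 - <<'E'
from h import *
s=arm.get_state();print(s["tcp_pos"],s["wrist_force"],s["clock"])
o=[]
for n,(a,b,c,d) in(("top",(150,260,270,430)),("scene",(150,260,270,430))):
    im=vision.snapshot(n)
    o.append(cv2.resize(np.ascontiguousarray(im[a:b,c:d,::-1]),None,fx=2.5,fy=5/2,interpolation=cv2.INTER_CUBIC))
cv2.imwrite("pics/c1.png",np.hstack(o))
E
```

```text
[ 0.49782998 -0.11245085  0.16324749] [ 0.55232736  1.00967367 -0.88421413] 2.7
```

View pics/c1.png

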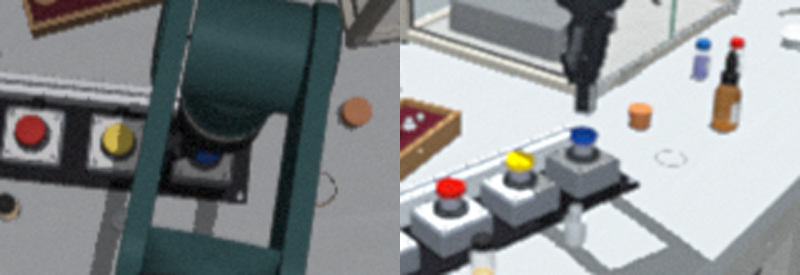

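The scene view shows the closed fingertips right above the blue cap (582,105 against the cap at 583,137). I'll press gently.

move_arm:
  rows: [0, 0, 0, 0, 0, 10, 1, 0, 0, 0, 0, 0, 17, 1, 0, 0, 0, 0, 0, 20, 1, 0, 0, 0, 0, 0, 23, 1, 0, 0, 0, 0, 0, 23, 1]

```text
clock: 3.3
tcp_pos: [0.498, -0.1125, 0.1408]
orientation: [-3.105, -0.474, 0.001]
wrist_force: [-2.0, 0.1, 1.5]
gripper_width: 0.0
```

move_arm:
  rows: [0, 0, 0, 0, 0, 2, 1, 0, 0, 0, 0, 0, 4, 1, 0, 0, 0, 0, 0, 6, 1, 0, 0, 0, 0, 0, 8, 1, 0, 0, 0, 0, 0, 8, 1]

```text
clock: 3.8
tcp_pos: [0.4982, -0.1126, 0.1329]
orientation: [3.106, 0.474, 0.0]
wrist_force: [-2.5, 0.3, 4.9]
gripper_width: 0.0003
```

move_arm:
  rows: [0, 0, 0, 0, 0, 1, 1, 0, 0, 0, 0, 0, 1, 1, 0, 0, 0, 0, 0, 1, 1]

```text
clock: 4.1
tcp_pos: [0.4983, -0.1126, 0.1324]
orientation: [3.105, 0.474, 0.0]
wrist_force: [-2.7, 0.3, 6.5]
gripper_width: -0.0005
```

move_arm:
  rows: [0, 0, 0, 0, 0, -5, 1, 0, 0, 0, 0, 0, -25, 1, 0, 0, 0, 0, 0, -55, 1, 0, 0, 0, 0, 0, -70, 1, 0, 0, 0, 0, 0, -70, 1]

```text
clock: 4.6
tcp_pos: [0.4999, -0.1131, 0.2046]
orientation: [3.103, 0.473, 0.01]
wrist_force: [0.5, -0.3, -0.0]
gripper_width: -0.0002
```

```bash
python3 -c "
from h import *
s=arm.get_state();print(s['tcp_pos'],s['wrist_force']);print(tool((*KEY['green'],.163)))"
```

```text
[ 0.49988967 -0.11305775  0.2046341 ] [ 0.46066657 -0.33513394 -0.00597066]
[ 138.8 -231.7   41.5]
```

move_arm:
  rows: [0, 0, 0, 14, -23, 0, 1, 0, 0, 0, 36, -60, 0, 1, 0, 0, 0, 61, -100, 0, 1, 0, 0, 0, 86, -141, 0, 1, 0, 0, 0, 108, -178, 0, 1, 0, 0, 0, 127, -209, 0, 1, 0, 0, 0, 140, -230, 0, 1, 0, 0, 0, 140, -230, 15, 1, 0, 0, 0, 140, -230, 33, 1, 0, 0, 0, 140, -230, 40, 1, 0, 0, 0, 140, -230, 40, 1, 0, 0, 0, 140, -230, 40, 1]

```text
clock: 5.8
tcp_pos: [0.5632, 0.148, 0.1615]
orientation: [3.106, 0.472, -0.001]
wrist_force: [0.2, 0.2, 1.3]
gripper_width: 0.0002
```

```bash
python3 - <<'E'
from h import *
s=arm.get_state();print(s["tcp_pos"],s["wrist_force"],s["clock"],tool((*KEY['green'],.163)))
o=[]
for n,(a,b,c,d) in(("top",(150,260,210,370)),("scene",(170,280,220,380))):
    im=vision.snapshot(n)
    o.append(cv2.resize(np.ascontiguousarray(im[a:b,c:d,::-1]),None,fx=2.5,fy=5/2,interpolation=cv2.INTER_CUBIC))
cv2.imwrite("pics/c2.png",np.hstack(o))
E
```

```text
[0.56321228 0.14800132 0.1615277 ] [0.16843222 0.15468231 1.31194479] 5.8 [ 0.7 -1.2 -1.5]
```

View pics/c2.png

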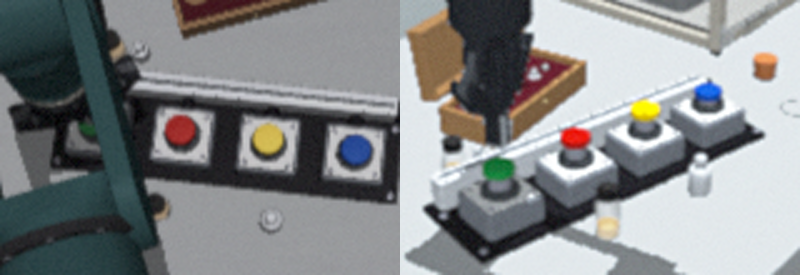

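Blue is visibly lower than its neighbours, and the fingertips stand over green (498,145 against the cap at 498,170).

move_arm:
  rows: [0, 0, 0, 0, 0, 9, 1, 0, 0, 0, 0, 0, 16, 1, 0, 0, 0, 0, 0, 19, 1, 0, 0, 0, 0, 0, 21, 1, 0, 0, 0, 0, 0, 23, 1, 0, 0, 0, 0, 0, 25, 1, 0, 0, 0, 0, 0, 27, 1, 0, 0, 0, 0, 0, 29, 1, 0, 0, 0, 0, 0, 29, 1]

```text
clock: 6.8
tcp_pos: [0.5631, 0.1486, 0.1328]
orientation: [3.105, 0.474, -0.001]
wrist_force: [-4.2, -1.1, 5.4]
gripper_width: 0.0003
```

move_arm:
  rows: [0, 0, 0, 0, 0, 1, 1, 0, 0, 0, 0, 0, 1, 1, 0, 0, 0, 0, 0, 1, 1]

```text
clock: 7.1
tcp_pos: [0.5632, 0.1487, 0.1324]
orientation: [3.105, 0.474, -0.0]
wrist_force: [-4.3, -1.2, 6.0]
gripper_width: 0.0001
```

move_arm:
  rows: [0, 0, 0, 0, 0, -5, 1, 0, 0, 0, 0, 0, -25, 1, 0, 0, 0, 0, 0, -55, 1, 0, 0, 0, 0, 0, -70, 1, 0, 0, 0, 0, 0, -70, 1, 0, 0, 0, 0, 0, -70, 1]

```text
clock: 7.7
tcp_pos: [0.5633, 0.1488, 0.2013]
orientation: [-3.106, -0.474, -0.0]
wrist_force: [-0.7, 0.8, -0.3]
gripper_width: 0.0003
```

```bash
python3 -c "
from h import *
s=arm.get_state();print(s['tcp_pos'],s['wrist_force']);print(tool((*KEY['yellow'],.163)))"
```

```text
[0.5632975  0.14878528 0.2012599 ] [-0.70214165  0.78449281 -0.29472428]
[-93.2 153.3  38.2]
```

move_arm:
  rows: [0, 0, 0, -14, 23, 0, 1, 0, 0, 0, -34, 57, 0, 1, 0, 0, 0, -58, 95, 0, 1, 0, 0, 0, -78, 128, 0, 1, 0, 0, 0, -93, 153, 0, 1, 0, 0, 0, -93, 153, 13, 1, 0, 0, 0, -93, 153, 30, 1, 0, 0, 0, -93, 153, 38, 1, 0, 0, 0, -93, 153, 38, 1, 0, 0, 0, -93, 153, 38, 1]

```text
clock: 8.7
tcp_pos: [0.5201, -0.0244, 0.1633]
orientation: [-3.105, -0.475, 0.002]
wrist_force: [0.8, 0.1, 0.3]
gripper_width: 0.0
```

```bash
python3 - <<'E'
from h import *
s=arm.get_state();print(s["tcp_pos"],s["wrist_force"],s["clock"],tool((*KEY['yellow'],.163)))
o=[]
for n,(a,b,c,d) in(("top",(150,260,210,370)),("scene",(170,280,220,380))):
    im=vision.snapshot(n)
    o.append(cv2.resize(np.ascontiguousarray(im[a:b,c:d,::-1]),None,fx=2.5,fy=5/2,interpolation=cv2.INTER_CUBIC))
cv2.imwrite("pics/c3.png",np.hstack(o))
E
```

```text
[ 0.5200829  -0.02441984  0.16328559] [0.82295862 0.05519448 0.31708079] 8.7 [-0.3  0.8  0.3]
```

View pics/c3.png

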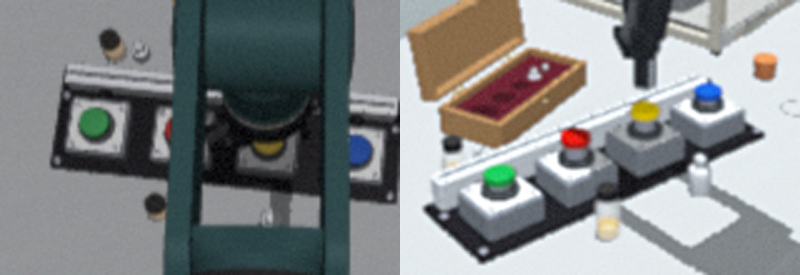

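Fingertips are over yellow (645,85 against the cap at 645,110), and green and blue sit lower, so I'll press yellow.

move_arm:
  rows: [0, 0, 0, 0, 0, 10, 1, 0, 0, 0, 0, 0, 17, 1, 0, 0, 0, 0, 0, 20, 1, 0, 0, 0, 0, 0, 22, 1, 0, 0, 0, 0, 0, 24, 1, 0, 0, 0, 0, 0, 26, 1, 0, 0, 0, 0, 0, 28, 1, 0, 0, 0, 0, 0, 30, 1, 0, 0, 0, 0, 0, 31, 1, 0, 0, 0, 0, 0, 31, 1, 0, 0, 0, 0, 0, 31, 1]

```text
clock: 9.9
tcp_pos: [0.5201, -0.025, 0.133]
orientation: [-3.106, -0.474, 0.0]
wrist_force: [-3.2, 0.1, 4.3]
gripper_width: 0.0001
```

move_arm:
  rows: [0, 0, 0, 0, 0, 1, 1, 0, 0, 0, 0, 0, 1, 1, 0, 0, 0, 0, 0, 1, 1]

```text
clock: 10.2
tcp_pos: [0.5202, -0.0251, 0.1323]
orientation: [3.106, 0.474, 0.0]
wrist_force: [-4.4, 0.7, 6.9]
gripper_width: 0.0001
```

move_arm:
  rows: [0, 0, 0, 0, 0, -5, 1, 0, 0, 0, 0, 0, -25, 1, 0, 0, 0, 0, 0, -60, 1, 0, 0, 0, 0, 0, -100, 1, 0, 0, 0, 0, 0, -135, 1, 0, 0, 0, 0, 0, -160, 1, 0, 0, 0, 0, 0, -160, 1]

```text
clock: 10.9
tcp_pos: [0.5222, -0.0255, 0.2968]
orientation: [3.102, 0.473, 0.017]
wrist_force: [-0.3, 0.3, 0.1]
gripper_width: 0.0003
```

move_arm:
  rows: [0, 0, 0, -20, 13, 0, 1, 0, 0, 0, -55, 37, 0, 1, 0, 0, 0, -95, 63, 0, 1, 0, 0, 0, -135, 90, 0, 1, 0, 0, 0, -175, 116, 0, 1, 0, 0, 0, -215, 143, 0, 1, 0, 0, 0, -255, 170, 0, 1, 0, 0, 0, -295, 196, 0, 1, 0, 0, 0, -330, 220, 0, 1, 0, 0, 0, -350, 235, 0, 1, 0, 0, 0, -350, 235, 0, 1, 0, 0, 0, -350, 235, 0, 1]

```text
clock: 12.1
tcp_pos: [0.2559, -0.3538, 0.2904]
orientation: [-3.104, -0.471, 0.0]
wrist_force: [-0.2, -0.0, 0.2]
gripper_width: 0.0004
```

```bash
python3 - <<'E'
from h import *
s=arm.get_state();print(s["tcp_pos"],s["wrist_force"],s["clock"],s["joint_pos"])
o=[]
for n,(a,b,c,d) in(("top",(150,260,210,370)),("scene",(170,280,220,380))):
    im=vision.snapshot(n); cv2.imwrite(f"pics/{n}9.png",im[:,:,::-1])
    i0=cv2.imread(f"pics/{n}0.png")[:,:,::-1]
    A=blobs(n,i0);B=blobs(n,im)
    for k in A: print(n,k,(B[k][0]-A[k][0]).round(2), A[k][1][4],B[k][1][4])
    for x in (i0,im): o.append(cv2.resize(np.ascontiguousarray(x[a:b,c:d,::-1]),None,fx=2.5,fy=5/2,interpolation=cv2.INTER_CUBIC))
cv2.imwrite("pics/c4.png",np.vstack([np.hstack(o[:2]),np.hstack(o[2:])]))
E
```

```text
[ 0.25587194 -0.35378945  0.29037547] [-0.24530325 -0.01068071  0.2007709 ] 12.1 [-1.07495344e+00 -1.64757358e-01  1.64076769e+00  5.30768304e-04
  1.66766965e+00  1.94559460e-01]
top blue [-0.2   0.46] 110 111
top green [0.52 0.7 ] 96 97
top yellow [0.03 0.56] 113 113
top red [0.05 0.01] 111 110
scene blue [-0.08  2.62] 61 62
scene green [0.28 2.97] 87 91
scene yellow [0.01 2.94] 73 79
scene red [-0.55  0.23] 392 406
```

View pics/c4.png

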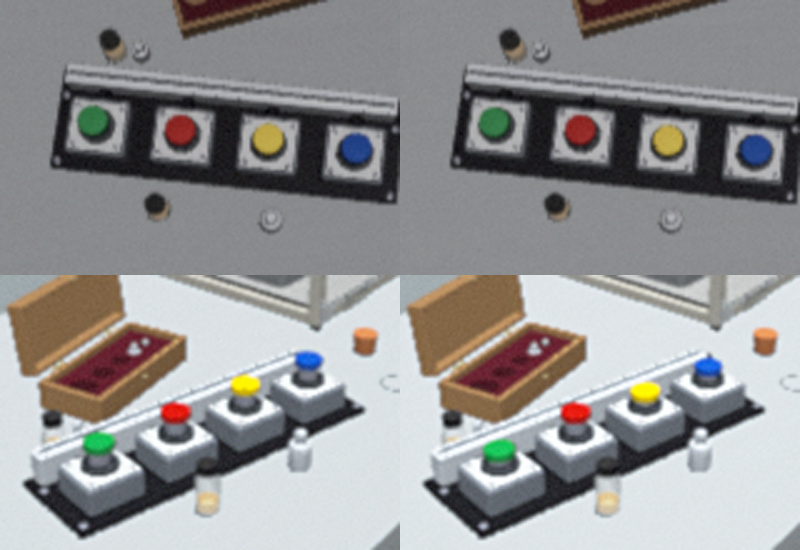

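Before (left) and after (right): blue, green and yellow dropped about 2.6–3 px in the scene view, roughly 8 mm. Red and the loose items are where they were, and the arm is clear.

```bash
python3 -c "
from station import order
print(order.sign_off())"
```

```text
the job is handed in; nothing more can be done
None
```

I pressed blue, then green, then yellow with the closed fingertips. Each cap went down about 10 mm at 6 to 7 N. I then lifted the arm away and handed the job in at about 12 s.

- **Keys:** in the last pictures the three pressed caps sit 2.6–3.0 px lower in the scene view than at the start. I take that as about 8 mm, which is fully in. I judged this from the pictures and the push depth, since there is no direct readout of key travel.
- **Red key:** it hasn't moved. Its top-view blob shifted by less than 0.1 px. The scene-view red reading was unusable because another red object got into the colour mask, so I checked that view by eye.
- **Loose things:** the two vials, the two weights and the stopper look unmoved in the before and after pictures. I did not compare the dropper bottle before and after, but the fingertips were about 0.2 m above the bench when the arm passed nearest to it.
- **Arm:** it ended clear of everything, with the wrist force near zero (about 0.3 N).
- **Disagreement:** the two cameras differed by about 5 mm on where the keys were. I used the top camera, which matched the 90 mm spacing, and checked the fingertips over each key in the pictures before pressing.

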